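# Load a slide tray onto the marked rails and dock it

### The arm

A 7-joint arm with a two-finger parallel gripper is mounted at the origin on the work surface. World frame = base frame: x ahead of the robot, y to its left, z up, the work surface at z = 0. Lengths are in mm, angles in rad, forces in N, time in s.
With the tool pointing down it reaches from about 400 to 875 mm from the base axis. Payload 4.4 kg.
Tool frame: the origin (TCP) lies midway between the tips of the shut fingers; the grasp point (between the pads) lies 19 mm behind it; z points along the fingers, y is the direction in which the jaws open and shut (so a half turn about z gives the same grasp; the last joint's range is limited). The gripper opens to 85 mm and grips with 20 to 120 N. Pads are 22 mm wide; open, the fingers measure 114 mm over their backs; the gripper's body (76 mm by 85 mm) begins 54 mm behind the grasp point. The pads swing forward as they close: fully open they stand 13 mm farther back than shut.
Start: joints at [-1.289, 0.628, 0.038, 1.517, -0.027, 0.996, -0.02], TCP at [221.517, 611.104, 231.313] pointing down, gripper open.
Joint ranges: [-3.06, 3.06], [-0.37, 2.12], [-1.25, 1.32], [0.18, 2.47], [-1.1, 4.24], [0.23, 1.98], [-2.94, 2.94]. Speed limits (rad/s): [2.57, 2.57, 3.14, 3.14, 3.14, 3.14, 3.14].

### API

Orientations are given as [roll, pitch, yaw] about the fixed x, y, z axes, in that order (R = Rz(yaw) Ry(pitch) Rx(roll)).
In Python, from cell import * gives the robot as it stands. The module is installed in compiled form; this text tells all that it offers.
- The arm moves only by the tool move_arm, never from a script. Its argument "series" is a list of rows, each a list of 2 entries, a list of its own where there are three numbers: the shift along the tool's x, y, z in m, then the turn about the tool's z in rad. In form: [[[x, y, z], yaw], ...]. A call has 1 to 5 rows; each row is the pose to reach, as a shift and turn from the pose measured when the call began, along the tool's axes at that moment; what a row does not reach only later rows make up. A row lasts 1/8 s, in which the tool goes at most 62.5 mm and 10.7 degrees, less where a joint would pass 70% of its speed; a pose out of reach is approached as far as the arm can. A call with a gripper value outside its range is refused whole. "claw" is the opening, from 0 (shut) to 1 (fully open), set as the call begins (left out, the last holds). The fingers move at their own pace and stop on an object; the grip force is fixed at half the most. Time passes only in rows, so rows that repeat a pose let the fingers close. It gives the time, the measured TCP pose, the force and the opening at its end, in the units of the state.
- read_state(): the state, without advancing time (a new reading comes with each control period).
- get_image(name): name is "side" or "top" or "wrist"; returns the picture (400x640x3 uint8, blue, green, red); there is no depth.
- camera_model(name): a dict with "fov_y" (degrees; the focal length in pixels is half the picture's height over the tangent of half this angle, whatever the lens; pixels are square), "cx", "cy" (the principal point, pixels), "pose" (4x4, takes a point from camera to world coordinates); the wrist camera has in their place "tool_from_camera" (4x4, takes a point from camera to tool coordinates, whose origin is the TCP and whose axes are the flange's). Camera axes: x right, y down, z forward; pixel columns grow to the right and rows downward; lengths in mm; the calibration is good to about 2 mm. The wrist camera is an equidistant fisheye: a pixel r from the principal point sees the ray r / f radians off the axis. A picture is of the moment at which its call begins: read the wrist's pose just before it. camera_model takes no time and is no camera call.
- finish_job(): hands the job in, once; it reports no verdict.
The state is a dict: "clock": time; "qpos": joint angles; "qd": joint speeds; "tau": joint torques, N m; "eef_pos": TCP position; "tool_rot": TCP orientation; "force": force on the tool from outside, world axes, zero at the start; "torque": the same for the moment, N m; "width": finger opening in mm.
Only numpy, scipy, OpenCV 4.12 (cv2) and the standard library are available. Lean on these libraries where they do the work, as an engineer would, in place of code of your own. Each camera call takes 0.05 s, during which the arm holds its last target. There are 200 camera calls.

### The job

Pick up the blue-handled slide tray, keeping it level, and slide it onto the pair of rails that the orange pointer beside the rack's mouth points to. Push it gently in until it has driven the spring-loaded orange docking plate at the back fully home, then let go so that the tray stays docked. Do not ram the tray against rack or dock, do not touch the rack with the gripper, and leave the other things on the bench alone.

Things in the scene. Friction and masses are not known exactly. Their poses are not given: they have to be found in the camera images.
- tray: aluminium slide tray, about 240 g (varies by a fifth): flat plate 150 (x) x 120 (y) x 4 mm with a low blue rim and glass slides on top (highest 10 mm). Origin: middle of the plate's underside; z up; x points to the leading edge (75 mm ahead), which enters the rack first. A flat neck 26 mm wide, 4 mm thick, runs back to x = -140 mm and carries the handle. Lies flat on the bench at the start.
- handle (a point): centre of the tray's blue handle, an upright fin 36 mm long (tray x), 10 mm thick (tray y), its top 48 mm above the tray's underside. This point: tray x = -118, y = 0, z = 32 mm. Pinch it across its thickness from above. So held, the tray may droop a little at its leading edge.
- rack: fixed open-frame rack, 252 mm tall. Origin: on the bench under the middle of its mouth; x points into the rack (the way trays go in), z up. Three pairs of aluminium angle rails, x = 0 to 125 mm; the tray rests on ledges whose tops are 70, 125 and 180 mm above the bench. Black posts and bars at |y| 70 to 83 mm. A docked tray's handle stays 54 to 94 mm outside the mouth.
- mouth (a point): front end of the lowest rails, midway between them, 70 mm above the bench (rack x = 0, y = 0). Each ledge spans |y| 52 to 67 mm; webs at |y| = 64.5 mm, reaching 16 mm above the ledge, guide the tray's sides with 4.5 mm play each. From x = -24 to 0 the webs flare outwards and the ledges slope down 6 mm as lead-ins. All levels alike.
- gate (a point): socket beside the rack's mouth, on its base plate at rack x = 25, y = -115 mm, 8 mm above the bench. The pointer post standing here counts; the two others are parked behind, at rack x = 165 and 200 mm.
- pointer1: thin steel post with an orange flag at the height of the LOWEST rails (flag 70 mm above the post's foot). Origin: middle of its foot. Fixed in one of the rack's three sockets.
- pointer2: the same post with its flag at the height of the MIDDLE rails (125 mm). Origin: middle of its foot.
- pointer3: the same post with its flag at the height of the TOP rails (180 mm). Origin: middle of its foot.
- carriage (a joint): travel (m) of the orange docking plate, 50 mm wide, at the rack's back, serving all levels: 0 at rest, grows as the tray's leading edge drives it in, hard stop at 0.016. Takes 4.5 N at first, 8 N near the stop, plus 1 to 3 N rail friction; stays where left; over 25 N bends it. Its depth is reset each time and not measured: the face rests 92 to 120 mm behind the mouth; find it by feel.
- dropper1: bystander, amber dropper bottle with orange collar, 30 mm wide, 94 mm tall; origin at the middle of its underside. Leave it alone.
- dropper2: bystander, amber dropper bottle with orange collar, 30 mm wide, 94 mm tall; origin at the middle of its underside. Leave it alone.
- jar1: bystander, small clear jar with white lid, 44 mm wide, 60 mm tall; origin at the middle of its underside. Leave it alone.
- jar2: bystander, small clear jar with white lid, 44 mm wide, 60 mm tall; origin at the middle of its underside. Leave it alone.
- washbottle: bystander, white wash bottle with orange cap, 64 mm wide, 160 mm tall; origin at the middle of its underside. Leave it alone.
- tipbox: bystander, blue box 90 x 120 x 55 mm; origin at the middle of its underside. Leave it alone.
There are look-alikes about, which are no part of the job. Leave any yellow look-alike of the tray alone.

How it is judged:
By the outcome, as a careful person would: the job done as asked, in the order asked, and still so for the second after the job is handed in, with the robot touching nothing.
It also fails if it takes over 64 s, if anything falls off the work surface, if the arm or the gripper's body presses on something with over 40 N, if the wrist force passes 120 N, or if a joint passes its speed limit or range.

## Working session

There is one attempt and no reset: what is moved stays moved. The work goes in short steps, Python scripts to look and compute and a tool call to move; the robot and the scene stay as the last step left them, time stands still between calls to the robot, and variables do not carry over. Pictures are saved under pics/ and viewed, about 8 in all and at most 12, crops included, and the job is handed in when it is done.

Besides the shell and the picture viewer there is one more tool, called after "Emit:" as name(argument=value, ...), one argument or row to a line, values as JSON. move_arm: Moves the arm, as the interface text tells. Its arguments: {"type":"object","properties":{"series":{"type":"array"},"claw":{"type":"number"}},"required":["series"]}

```bash
mkdir -p pics; python3 - <<'E'
from cell import *
import cv2
s=read_state();print(s)
for n in("side","top"):
    cv2.imwrite(f"pics/{n}0.png",get_image(n))
for n in("side","top","wrist"):
    print(n,camera_model(n))
E
```

```text
{'clock': 0.0, 'qpos': array([-1.28877663,  0.6293306 ,  0.03842867,  1.51835438, -0.02701001,
        0.99629291, -0.02002362]), 'qd': array([-3.48840183e-05,  7.86506659e-04, -8.82705552e-04,  9.74853932e-04,
       -1.58202424e-03,  4.44389863e-04,  7.46989138e-04]), 'tau': array([-1.56988162e-04, -5.63398647e+01,  1.22627344e+00, -1.93452144e+01,
        1.10297219e-02,  1.04523380e-02,  7.89008539e-06]), 'eef_pos': array([221.30457312, 610.51276438, 230.40326008]), 'tool_rot': array([-3.13972487e+00,  7.40289379e-06,  2.79375496e+00]), 'force': array([-0.51704621,  0.61549717, -0.78409022]), 'torque': array([ 0.01994235,  0.02396068, -0.01778104]), 'width': 85.20852322243206}
side {'fov_y': 52.03940514979022, 'cx': 324.4660475624086, 'cy': 198.76788869059837, 'pose': array([[ 7.97441575e-01, -3.26631422e-01,  5.07344901e-01,
        -9.18825194e+01],
       [-6.03161114e-01, -4.08037348e-01,  6.85348227e-01,
        -7.06915363e+02],
       [-1.68405980e-02, -8.52535886e-01, -5.22397318e-01,
         6.85814758e+02],
       [ 0.00000000e+00,  0.00000000e+00,  0.00000000e+00,
   
[... 206 characters left out ...]
   [-9.99537288e-01,  1.34236257e-02, -2.72950011e-02,
         1.12268010e+02],
       [ 2.55038124e-02, -1.19160793e-01, -9.92547360e-01,
         1.41296224e+03],
       [ 0.00000000e+00,  0.00000000e+00,  0.00000000e+00,
         1.00000000e+00]])}
wrist {'fov_y': 65.70646984690485, 'cx': 319.0033327498374, 'cy': 196.54337581944577, 'tool_from_camera': array([[ 2.25632232e-04, -9.61736166e-01, -2.73977183e-01,
         6.98523934e+01],
       [ 9.99999967e-01,  2.51652344e-04, -5.98259131e-05,
         4.25421919e-01],
       [ 1.26483745e-04, -2.73977161e-01,  9.61736190e-01,
        -1.43452414e+02],
       [ 0.00000000e+00,  0.00000000e+00,  0.00000000e+00,
         1.00000000e+00]])}
```

View pics/side0.png

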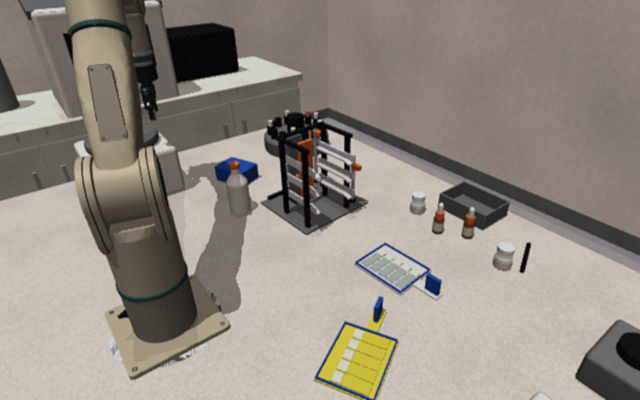

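View pics/top0.png

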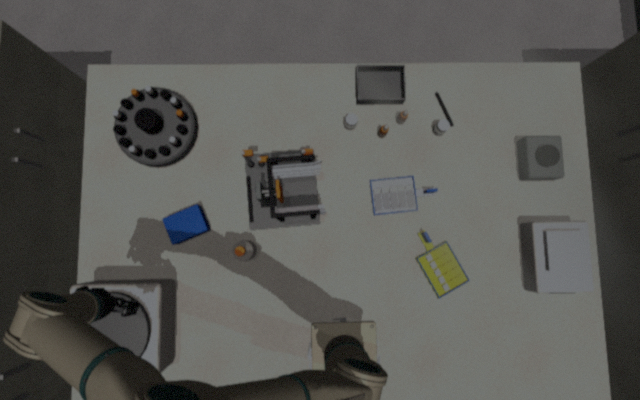

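The blue-handled silver tray is at side (393,267) with its handle at (433,285), and at top (394,195) with its handle at (430,189). The yellow one at side (358,360) and top (442,268) is the look-alike. The rack mouth faces right in the top view. Next I'll enlarge both areas.

```bash
python3 - <<'E'
import cv2
a=cv2.imread("pics/side0.png")[110:310,255:455];b=cv2.imread("pics/top0.png")[138:238,235:445]
cv2.imwrite("pics/s1.png",cv2.resize(a[:130,:],None,fx=4,fy=4,interpolation=cv2.INTER_CUBIC))
b=cv2.resize(b,None,fx=3.8,fy=3.8,interpolation=cv2.INTER_CUBIC)
cv2.imwrite("pics/t1.png",cv2.convertScaleAbs(b,alpha=1.6))
E
```

```text
(no output)
```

View pics/s1.png

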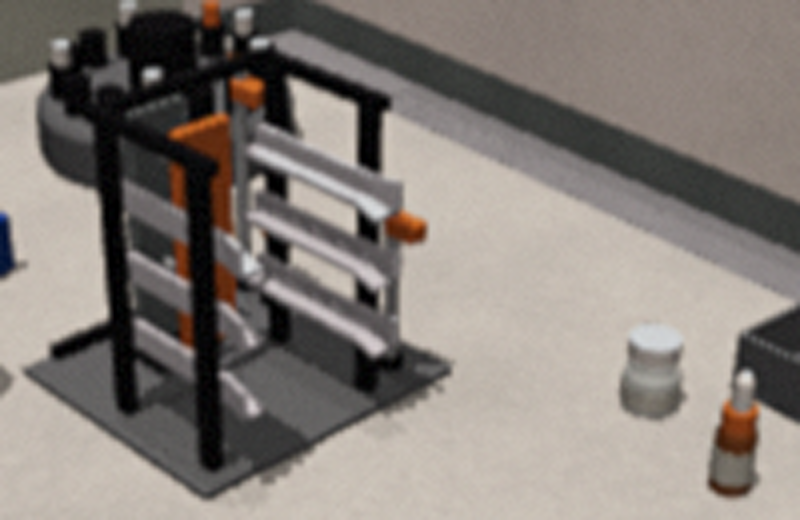

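View pics/t1.png

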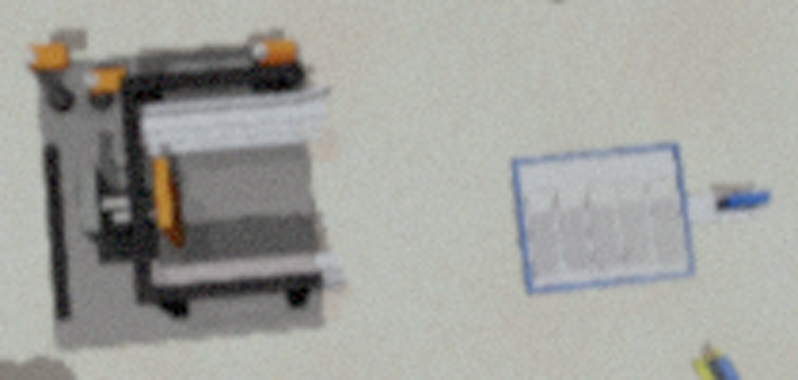

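```bash
cat > h.py <<'E'
import numpy as np
from cell import *
def ray(n,u,v):
    m=camera_model(n);f=200/np.tan(np.radians(m["fov_y"]/2));T=m["pose"]
    d=T[:3,:3]@np.array([(u-m["cx"])/f,(v-m["cy"])/f,1]);return T[:3,3],d
def onz(n,u,v,z):
    o,d=ray(n,u,v);return (o+d*(z-o[2])/d[2]).round(1)
def tri(u1,v1,u2,v2):
    (o,d),(p,e)=ray("top",u1,v1),ray("side",u2,v2)
    s=np.linalg.lstsq(np.c_[d,-e],p-o,rcond=None)[0]
    a,b=o+d*s[0],p+e*s[1];return ((a+b)/2).round(1),np.linalg.norm(a-b).round(1)
def wray(s,u,v):
    from scipy.spatial.transform import Rotation as R
    m=camera_model("wrist");f=200/np.tan(np.radians(m["fov_y"]/2));T=m["tool_from_camera"]
    a,b=u-m["cx"],v-m["cy"];r=np.hypot(a,b);t=r/f
    d=np.array([np.sin(t)*a/r,np.sin(t)*b/r,np.cos(t)])
    W=R.from_euler("xyz",s["tool_rot"]).as_matrix()
    return s["eef_pos"]+W@T[:3,3],W@T[:3,:3]@d
def wz(s,u,v,z):
    o,d=wray(s,u,v);return (o+d*(z-o[2])/d[2]).round(1)
E
python3 - <<'E'
from h import *
t=lambda u,v:(235+u/3.8,138+v/3.8)
s=lambda u,v:(255+u/4,110+v/4)
print("tray");
for p in[(513,159),(678,144),(692,275),(529,293)]:print(onz("top",*t(*p),6))
print("handle",[onz("top",*t(*p),48) for p in[(720,203),(768,197)]])
print("flag",tri(*t(280,50),*s(406,228)),"alt",tri(*t(280,50),*s(247,92)))
print("base",[onz("top",*t(*p),8) for p in[(325,325),(38,65),(57,347)]],[onz("side",*s(*p),8) for p in[(210,490),(450,368),(25,370)]])
print("posts",tri(*t(300,80),*s(375,102)))
for z in(180,190):print("tips",[onz("top",*t(*p),z) for p in[(328,92),(322,135),(342,270),(342,285)]])
E
```

```text
tray
[ 559.8 -101.5    6. ]
[ 571.2 -247.2    6. ]
[ 456.  -254.4    6. ]
[ 442.5 -111.8    6. ]
handle [array([ 513.8, -270.1,   48. ]), array([ 518.3, -311.3,   48. ])]
flag (array([630.2, 102.9, 132.1]), np.float64(4.1)) alt (array([562. , 127.2, 260.8]), np.float64(95.9))
base [array([417.5,  65.4,   8. ]), array([647.6, 311.9,   8. ]), array([402.3, 294.9,   8. ])] [array([420.5,  68.1,   8. ]), array([659.5,  83.1,   8. ]), array([398. , 288.4,   8. ])]
posts (array([584.2,  88.7, 248.4]), np.float64(0.9))
tips [array([588.4,  65.7, 180. ]), array([555. ,  70.9, 180. ]), array([451.4,  57.6, 180. ]), array([440. ,  57.8, 180. ])]
tips [array([586.5,  66.1, 190. ]), array([553.4,  71.3, 190. ]), array([450.6,  58. , 190. ]), array([439.3,  58.2, 190. ])]
```

The flag at the gate sits about 132 mm above the bench, so it marks the MIDDLE rails (ledge at 125). The target is the silver tray with the blue rim: its handle is near (517,-294) and its yaw is about 1.656. First I'll lift and swing over.

Emit:
move_arm(
  series=[
    [[-0.02, -0.01, -0.05], 0.1],
    [[-0.07, -0.03, -0.09], 0.25],
    [[-0.12, -0.05, -0.11], 0.4],
    [[-0.17, -0.07, -0.11], 0.55],
    [[-0.22, -0.09, -0.11], 0.7],
  ],
  claw=1,
)

```text
clock: 0.72
eef_pos: [398.6, 449.8, 340.8]
tool_rot: [-3.14, 0.001, 2.089]
force: [-0.3, -0.2, -0.6]
width: 85.6
```

Emit:
move_arm(
  series=[
    [[-0.057, -0.005, 0], 0.1],
    [[-0.114, -0.01, 0], 0.2],
    [[-0.171, -0.015, 0], 0.3],
    [[-0.228, -0.02, 0], 0.37],
    [[-0.286, -0.024, 0], 0.43],
  ],
)

```text
clock: 1.35
eef_pos: [519.6, 187.9, 340.9]
tool_rot: [-3.14, 0.001, 1.657]
force: [0.6, 0.6, -0.2]
width: 85.5
```

Emit:
move_arm(
  series=[
    [[-0.04, 0, 0], 0],
    [[-0.08, 0, 0], 0],
    [[-0.08, 0, 0], 0],
  ],
)

```text
clock: 1.72
eef_pos: [526.6, 103.9, 341.1]
tool_rot: [-3.14, 0.003, 1.651]
force: [0.9, -0.1, -0.0]
width: 85.5
```

```bash
python3 - <<'E'
from h import *;import cv2,pickle
s=read_state();pickle.dump(s,open("w1.pkl","wb"));print(s["eef_pos"])
im=get_image("wrist");cv2.imwrite("pics/w1.png",cv2.resize(im,(800,500)))
E
```

```text
[526.61766915 103.89648891 341.05830775]
```

View pics/w1.png

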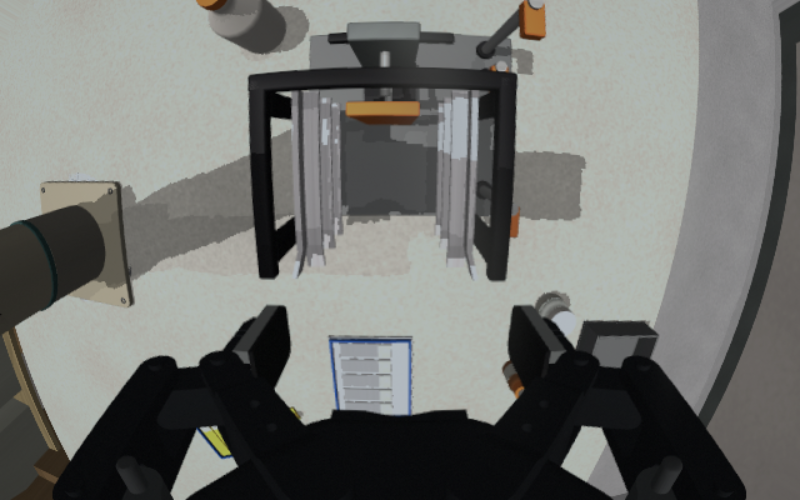

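The wrist view shows the rack top bars (front ends at about (259,277) and (507,278), rear corners at (248,82) and (517,80)). It also shows the top rail tips at (298,275) and (474,277) and the orange dock plate at (383,112).

```bash
python3 - <<'E'
from h import *;import pickle
s=pickle.load(open("w1.pkl","rb"))
q=lambda u,v,z:wz(s,u/1.25,v/1.25,z)
print("bars outer",[q(*p,252) for p in[(259,277),(507,278),(248,82),(517,80)]])
print("bars inner",[q(*p,252) for p in[(278,276),(487,276),(273,92),(492,92)]])
print("rail tips",[q(*p,190) for p in[(297,276),(474,278)]],"web back",[q(*p,196) for p in[(293,92),(478,92)]])
print("dock",[q(*p,205) for p in[(347,102),(419,102)]])
print("trayfront",[q(*p,6) for p in[(330,338),(411,338)]])
E
```

```text
bars outer [array([434.3,  78. , 252. ]), array([598.9,  91. , 252. ]), array([424.6, 205. , 252. ]), array([589.2, 217.3, 252. ])]
bars inner [array([448. ,  80.1, 252. ]), array([585. ,  91.5, 252. ]), array([441.9, 198.3, 252. ]), array([574.1, 207.4, 252. ])]
rail tips [array([445.3,  56.7, 190. ]), array([591.4,  66.9, 190. ])] web back [array([438.8, 204.3, 196. ]), array([576.3, 214. , 196. ])]
dock [array([481.9, 197. , 205. ]), array([532.9, 200.6, 205. ])]
trayfront [array([ 444.8, -107.5,    6. ]), array([559.6, -96.7,   6. ])]
```

Emit:
move_arm(
  series=[
    [[-0.06, -0.006, 0], 0],
    [[-0.12, -0.012, 0], 0],
    [[-0.18, -0.018, 0], 0],
    [[-0.24, -0.024, 0.03], 0],
    [[-0.29, -0.03, 0.06], -0.005],
  ],
)

```text
clock: 2.4
eef_pos: [521.8, -183.9, 281.2]
tool_rot: [3.141, 0.001, 1.662]
force: [0.8, -0.0, 0.3]
width: 85.7
```

Emit:
move_arm(
  series=[
    [[-0.04, -0.005, 0.04], 0],
    [[-0.08, -0.01, 0.08], 0],
    [[-0.106, -0.01, 0.13], 0],
    [[-0.106, -0.01, 0.14], 0],
    [[-0.106, -0.01, 0.14], 0],
  ],
)

```text
clock: 3.02
eef_pos: [522.3, -288.2, 140.9]
tool_rot: [-3.141, -0.001, 1.664]
force: [-0.4, -0.1, -0.3]
width: 85.4
```

```bash
python3 - <<'E'
from h import *;import cv2,pickle
s=read_state();pickle.dump(s,open("w2.pkl","wb"));print(s["eef_pos"],s["tool_rot"],s["force"])
im=get_image("wrist");cv2.imwrite("pics/w2.png",cv2.resize(im,(800,500)))
E
```

```text
[ 522.29668028 -288.24820329  140.85011744] [-3.14147329e+00 -1.43809755e-03  1.66442499e+00] [-0.35715954 -0.06753836 -0.34775499]
```

View pics/w2.png

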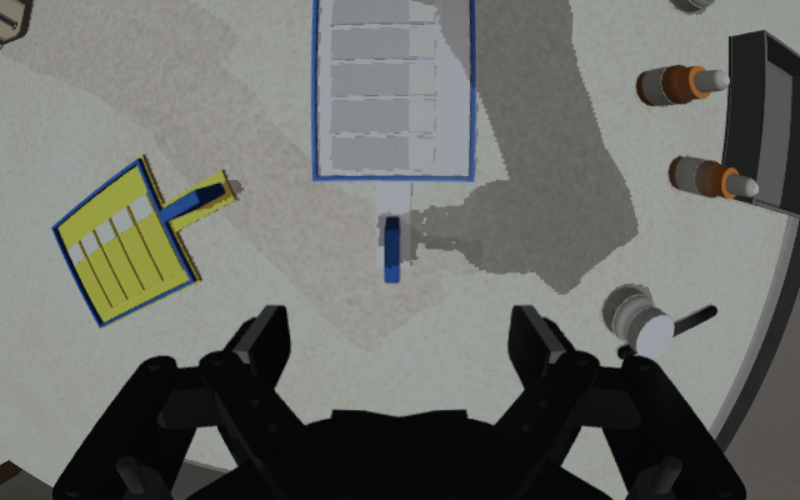

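```bash
python3 - <<'E'
from h import *;import pickle
s=pickle.load(open("w2.pkl","rb"))
q=lambda u,v,z:wz(s,u/1.25,v/1.25,z)
print("rim rear",[q(*p,6) for p in[(313,181),(475,181)]])
print("rim side",[q(*p,6) for p in[(320,20),(469,20)]])
print("fin",[q(*p,48) for p in[(392.5,282),(392.5,262),(392.5,218)]],[q(*p,20) for p in[(392.5,218)]])
E
```

```text
rim rear [array([ 455.9, -254.2,    6. ]), array([ 573.8, -243.3,    6. ])]
rim side [array([ 450.5, -133.9,    6. ]), array([ 557.5, -124.3,    6. ])]
fin [array([ 520.1, -310.4,   48. ]), array([ 518.9, -296.7,   48. ]), array([ 516.3, -268. ,   48. ])] [array([ 516.4, -273.8,   20. ])]
```

Emit:
move_arm(
  series=[
    [[-0.003, -0.004, 0.04], 0],
    [[-0.0035, -0.004, 0.08], 0],
    [[-0.0035, -0.004, 0.115], 0],
    [[-0.0035, -0.004, 0.127], 0],
    [[-0.0035, -0.004, 0.127], 0],
  ],
)

```text
clock: 3.7
eef_pos: [520.6, -291.9, 16.0]
tool_rot: [3.138, 0.0, 1.666]
force: [0.8, -0.2, 0.5]
width: 85.5
```

Emit:
move_arm(
  series=[
    [[0, 0, 0], 0],
    [[0, 0, 0], 0],
    [[0, 0, 0], 0],
    [[0, 0, 0], 0],
    [[0, 0, 0], 0],
  ],
  claw=0,
)

```text
clock: 4.32
eef_pos: [520.7, -292.1, 16.4]
tool_rot: [3.138, 0.0, 1.666]
force: [-0.5, 0.9, 3.9]
width: 9.2
```

Emit:
move_arm(
  series=[
    [[0, 0, 0], 0],
    [[0, 0, 0], 0],
    [[0, 0, 0], 0],
  ],
)

```text
clock: 4.7
eef_pos: [520.7, -292.1, 16.4]
tool_rot: [3.138, 0.0, 1.666]
force: [-0.3, 0.1, 2.5]
width: 9.2
```

Emit:
move_arm(
  series=[
    [[0, 0, -0.01], 0],
    [[0, 0, -0.035], 0],
    [[0, 0, -0.07], 0],
    [[0, 0, -0.105], 0],
    [[0, 0, -0.13], 0],
  ],
)

```text
clock: 5.32
eef_pos: [520.5, -292.4, 148.3]
tool_rot: [3.137, 0.001, 1.666]
force: [0.6, -0.5, -2.0]
width: 9.3
```

Emit:
move_arm(
  series=[
    [[0.0, 0, -0.005], 0],
    [[0.0, 0, -0.005], 0],
  ],
)

```text
clock: 5.58
eef_pos: [520.3, -292.1, 153.1]
tool_rot: [3.137, 0.001, 1.666]
force: [-0.4, 0.1, -2.1]
width: 9.3
```

```bash
python3 - <<'E'
from h import *;import cv2,pickle
s=read_state();pickle.dump(s,open("w3.pkl","wb"));print(s["eef_pos"],s["tool_rot"],s["force"],s["torque"])
im=get_image("wrist");cv2.imwrite("pics/w3.png",cv2.resize(im,(800,500)))
side=get_image("side");cv2.imwrite("pics/s3.png",side)
E
```

```text
[ 520.26452516 -292.10969686  153.05975713] [3.13724233e+00 1.28570467e-03 1.66604767e+00] [-0.36311055  0.06940896 -2.10450343] [-0.18557066 -0.07658268  0.03074798]
```

View pics/w3.png

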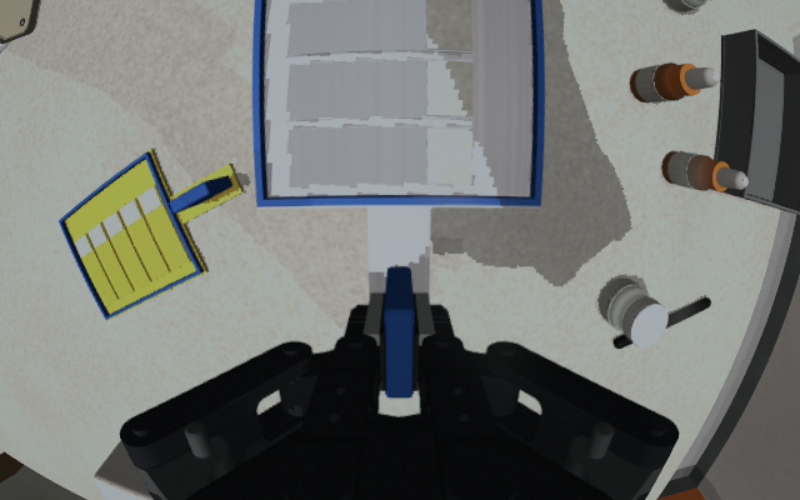

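The tray is held in line with the tool (rim rear corners at (257,206) and (541,205)). I'll check droop and roll from the side view.

```bash
python3 - <<'E'
import cv2
a=cv2.imread("pics/s3.png")[170:320,310:510]
cv2.imwrite("pics/s3c.png",cv2.resize(a,None,fx=4,fy=4,interpolation=cv2.INTER_CUBIC))
E
```

```text
(no output)
```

View pics/s3c.png

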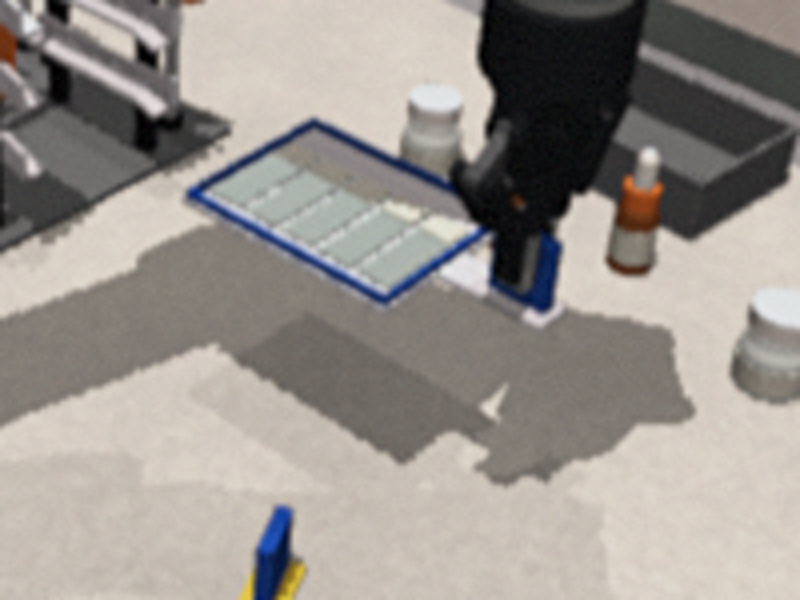

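```bash
cat > fit.py <<'E'
from h import *;import pickle
from scipy.optimize import least_squares
from scipy.spatial.transform import Rotation as R
s=pickle.load(open("w3.pkl","rb"))
S=lambda u,v:ray("side",310+u/4,170+v/4)
W=lambda u,v:wray(s,u/1.25,v/1.25)
obs=[(S(190,197),(75,60)),(S(314,122),(75,-60)),(S(387,303),(-75,60)),(W(257,206),(-75,60)),(W(541,205),(-75,-60)),]
def pt(p,xy):
    Rm=R.from_euler("xyz",[p[5],p[4],p[3]]).as_matrix()
    return np.array([520,-292,p[2]])+Rm@np.array([xy[0]+118+p[0],xy[1]+p[1],6-32+0])
def res(p):
    r=[]
    for (o,d),xy in obs:
        d=d/np.linalg.norm(d);v=pt(p,xy)-o;r.append(v-d*(v@d))
    return np.r_[np.concatenate(r),p[5]*50]
f=least_squares(res,[0,0,170,1.666,0,0])
print(f.x.round(4),"rms",np.sqrt(np.mean(f.fun**2)).round(2));print(f.fun.round(1))
E
python3 fit.py
```

```text
[ 1.678000e-01 -1.428500e+00  1.688227e+02  1.659400e+00  3.500000e-02
  3.100000e-03] rms 1.18
[-2.7  2.7  0.3  0.5 -0.9 -0.4 -0.2  0.2 -0.1  1.5 -0.5 -0.4  0.9 -1.5
  0.6  0.2]
```

Emit:
move_arm(
  series=[
    [[0.02, 0.004, 0], 0.004],
    [[0.055, 0.011, 0], 0.01],
    [[0.09, 0.018, 0.001], 0.017],
    [[0.125, 0.025, 0.003], 0.017],
    [[0.143, 0.028, 0.004], 0.017],
  ],
)

```text
clock: 6.3
eef_pos: [533.6, -142.6, 147.1]
tool_rot: [3.141, -0.002, 1.653]
force: [0.1, -0.0, -2.6]
width: 9.2
```

Emit:
move_arm(
  series=[
    [[0.0, 0, 0.0], 0],
    [[0.0, 0, 0.0], 0],
  ],
)

```text
clock: 6.55
eef_pos: [533.4, -143.7, 147.0]
tool_rot: [3.141, -0.001, 1.652]
force: [0.8, -1.0, -1.8]
width: 9.0
```

```bash
python3 - <<'E'
from h import *;import cv2,pickle
s=read_state();pickle.dump(s,open("w4.pkl","wb"));print(s["eef_pos"],s["tool_rot"],s["force"])
im=get_image("wrist");sd=get_image("side")
b=cv2.resize(im[:330],(640,330));a=cv2.resize(sd[110:250,255:455],None,fx=3.2,fy=3.2,interpolation=cv2.INTER_CUBIC)
cv2.imwrite("pics/s4.png",a);cv2.imwrite("pics/w4.png",im)
v=np.zeros((600,640,3),np.uint8);v[:150]=b[:150];v[150:598]=a[:448];cv2.imwrite("pics/v4.png",v)
E
```

```text
[ 533.42780013 -143.65715173  147.03752771] [ 3.14119131e+00 -1.31416447e-03  1.65193152e+00] [ 0.81980436 -0.97364779 -1.76114837]
```

View pics/v4.png

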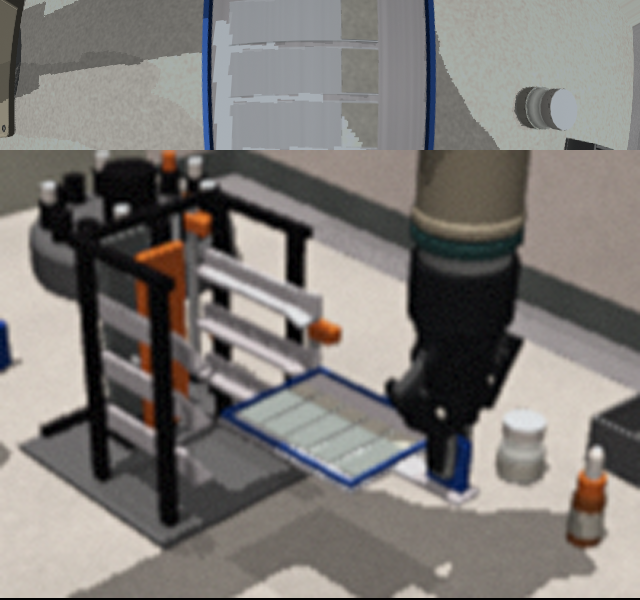

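```bash
python3 - <<'E'
from h import *
for z in(125,130,135):print(z,onz("side",325.6,191.9,z),onz("side",355,178.75,z))
E
```

```text
125 [476.5  55.2 125. ] [586.1  61.4 125. ]
130 [471.5  48.4 130. ] [580.1  54.5 130. ]
135 [466.4  41.6 135. ] [574.1  47.7 135. ]
```

Emit:
move_arm(
  series=[
    [[0.006, 0.001, 0], 0.003],
    [[0.014, 0.001, 0], 0.003],
    [[0.022, 0.001, 0], 0.003],
    [[0.03, 0.001, 0], 0.003],
    [[0.036, 0.001, 0], 0.003],
  ],
)

```text
clock: 7.28
eef_pos: [531.6, -107.6, 147.3]
tool_rot: [3.141, -0.001, 1.648]
force: [-0.4, -1.2, -1.9]
width: 9.0
```

Emit:
move_arm(
  series=[
    [[0.005, 0, 0], 0],
    [[0.011, 0, 0], 0],
    [[0.017, 0, 0], 0],
    [[0.023, 0, 0], 0],
    [[0.028, 0, 0], 0],
  ],
)

```text
clock: 7.9
eef_pos: [529.4, -79.2, 147.3]
tool_rot: [3.141, -0.001, 1.648]
force: [0.5, -0.1, -1.0]
width: 9.3
```

```bash
python3 - <<'E'
from h import *;import cv2
sd=get_image("side");im=get_image("wrist")
a=cv2.resize(sd[115:235,265:425],None,fx=5,fy=5,interpolation=cv2.INTER_CUBIC)
cv2.imwrite("pics/v5.png",a);cv2.imwrite("pics/w5.png",im)
E
```

```text
(no output)
```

View pics/v5.png

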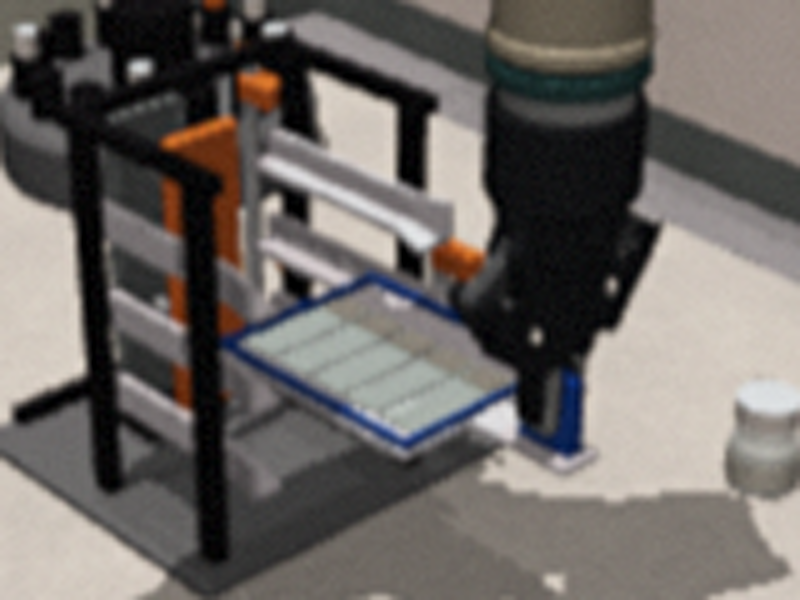

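The tray's leading edge is on the middle rails, with far corner (375,280) and near corner (228,342). I'll continue, lowering it to level.

Emit:
move_arm(
  series=[
    [[0.006, 0, 0.0005], 0],
    [[0.013, 0, 0.001], 0],
    [[0.02, 0, 0.0015], 0],
    [[0.027, 0, 0.002], 0],
    [[0.033, 0, 0.003], 0],
  ],
)

```text
clock: 8.62
eef_pos: [526.8, -45.3, 144.3]
tool_rot: [3.141, -0.002, 1.65]
force: [0.5, -0.3, -1.9]
width: 9.4
```

Emit:
move_arm(
  series=[
    [[0.003, 0, 0.0005], 0],
    [[0.007, 0, 0.001], 0],
    [[0.011, 0, 0.0015], 0],
    [[0.015, 0, 0.002], 0],
    [[0.018, 0, 0.002], 0],
  ],
)

```text
clock: 9.25
eef_pos: [525.3, -27.1, 142.3]
tool_rot: [3.141, -0.002, 1.65]
force: [0.6, 0.8, -2.6]
width: 9.3
```

Emit:
move_arm(
  series=[
    [[0.002, 0, 0], 0],
    [[0.005, 0, 0], 0],
    [[0.008, 0, 0.0005], 0],
    [[0.01, 0, 0.0005], 0],
    [[0.01, 0, 0.0005], 0],
  ],
)

```text
clock: 9.88
eef_pos: [524.5, -16.9, 141.8]
tool_rot: [3.141, -0.002, 1.65]
force: [-0.2, 0.5, -2.3]
width: 9.3
```

Emit:
move_arm(
  series=[
    [[0.002, 0, 0], 0],
    [[0.004, 0, 0], 0],
    [[0.006, 0, 0], 0],
    [[0.008, 0, 0], 0],
    [[0.008, 0, 0], 0],
  ],
)

```text
clock: 10.5
eef_pos: [523.8, -8.7, 141.7]
tool_rot: [3.141, -0.002, 1.65]
force: [-0.2, 0.3, -2.1]
width: 9.1
```

Emit:
move_arm(
  series=[
    [[0.002, 0, 0.0005], 0],
    [[0.004, 0, 0.001], 0],
    [[0.005, 0, 0.001], 0],
    [[0.006, 0, 0.001], 0],
    [[0.006, 0, 0.001], 0],
  ],
)

```text
clock: 11.12
eef_pos: [523.7, -3.6, 141.1]
tool_rot: [3.14, -0.001, 1.65]
force: [-0.4, -5.2, 3.7]
width: 9.3
```

Emit:
move_arm(
  series=[
    [[0.001, 0, 0], 0],
    [[0.002, 0, 0], 0],
    [[0.003, 0, 0], 0],
    [[0.004, 0, 0], 0],
    [[0.004, 0, 0], 0],
  ],
)

```text
clock: 11.75
eef_pos: [523.4, -0.9, 141.2]
tool_rot: [3.14, 0.001, 1.649]
force: [-0.1, -6.0, 1.7]
width: 9.2
```

Emit:
move_arm(
  series=[
    [[0.002, 0, 0], 0],
    [[0.003, 0, 0], 0],
    [[0.004, 0, 0], 0],
    [[0.005, 0, 0], 0],
    [[0.005, 0, 0], 0],
  ],
)

```text
clock: 12.38
eef_pos: [523.0, 2.7, 141.3]
tool_rot: [3.14, 0.002, 1.647]
force: [-0.3, -7.1, 2.4]
width: 9.1
```

Emit:
move_arm(
  series=[
    [[0.002, 0, 0], 0],
    [[0.003, 0, 0], 0],
    [[0.004, 0, 0], 0],
    [[0.005, 0, 0], 0],
    [[0.005, 0, 0], 0],
  ],
)

```text
clock: 13.0
eef_pos: [522.6, 5.9, 141.4]
tool_rot: [3.14, 0.004, 1.646]
force: [-0.4, -7.1, 2.5]
width: 9.1
```

Emit:
move_arm(
  series=[
    [[0.001, 0, 0], 0],
    [[0.002, 0, 0], 0],
    [[0.003, 0, 0], 0],
    [[0.004, 0, 0], 0],
    [[0.004, 0, 0], 0],
  ],
)

```text
clock: 13.62
eef_pos: [522.2, 7.9, 141.5]
tool_rot: [3.14, 0.006, 1.644]
force: [0.2, -7.8, 2.6]
width: 9.6
```

Emit:
move_arm(
  series=[
    [[0.001, 0, 0], 0],
    [[0.002, 0, 0], 0],
    [[0.003, 0, 0], 0],
    [[0.003, 0, 0], 0],
    [[0.003, 0, 0], 0],
  ],
)

```text
clock: 14.25
eef_pos: [521.8, 8.8, 141.7]
tool_rot: [3.14, 0.009, 1.643]
force: [-0.9, -7.6, 3.7]
width: 9.1
```

Emit:
move_arm(
  series=[
    [[0.002, 0, 0], 0],
    [[0.003, 0, 0], 0],
    [[0.004, 0, 0], -0.003],
    [[0.004, 0, 0], -0.003],
    [[0.004, 0, 0], -0.003],
  ],
)

```text
clock: 14.88
eef_pos: [521.7, 10.4, 142.0]
tool_rot: [3.139, 0.011, 1.644]
force: [0.7, -8.4, 3.8]
width: 9.2
```

Emit:
move_arm(
  series=[
    [[0.002, 0, 0], 0],
    [[0.003, 0, 0], 0],
    [[0.004, 0, 0], 0],
    [[0.004, 0, 0], 0],
    [[0.004, 0, 0], 0],
  ],
)

```text
clock: 15.5
eef_pos: [521.4, 12.0, 142.3]
tool_rot: [3.139, 0.013, 1.642]
force: [-0.8, -8.8, 4.4]
width: 8.9
```

Emit:
move_arm(
  series=[
    [[0.002, 0, -0.0005], 0],
    [[0.003, 0, -0.0005], 0],
    [[0.004, 0, -0.0005], -0.004],
    [[0.005, 0, -0.0005], -0.004],
    [[0.005, 0, -0.0005], -0.004],
  ],
)

```text
clock: 16.12
eef_pos: [521.4, 12.6, 143.3]
tool_rot: [3.138, 0.018, 1.642]
force: [0.2, -13.5, 5.1]
width: 9.0
```

```bash
python3 - <<'E'
from h import *;import cv2
s=read_state();print(s["eef_pos"],s["force"],s["torque"],s["tool_rot"])
im=get_image("wrist");cv2.imwrite("pics/w6r.png",im);a=cv2.imread("pics/w5.png")
b=np.vstack([cv2.resize(a[130:320,150:500],None,fx=1.5,fy=1.5),cv2.resize(im[0:320,150:500],None,fx=1,fy=1) if 0 else cv2.resize(im[130:320,150:500],None,fx=1.5,fy=1.5)])
cv2.imwrite("pics/w6.png",b)
E
```

```text
[521.35230309  12.61766143 143.25778341] [  0.21174912 -13.52457548   5.07418851] [-1.93597937  0.27128295  0.08476613] [3.13803462 0.01823482 1.64215401]
```

View pics/w6.png

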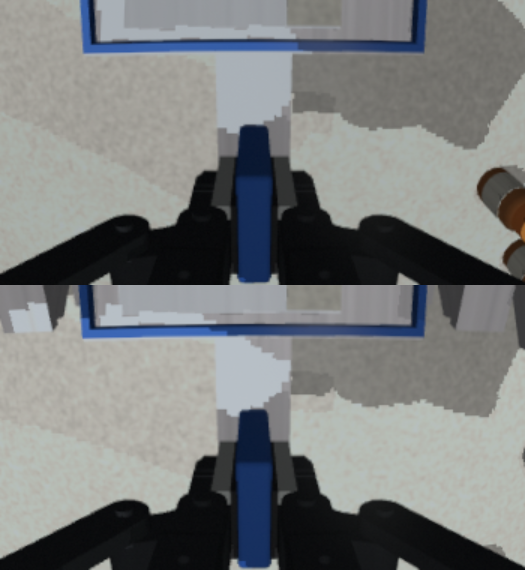

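Emit:
move_arm(
  series=[
    [[0.003, 0, 0], 0],
    [[0.0045, 0, 0], 0],
    [[0.0055, 0, 0], 0],
    [[0.0055, 0, 0], 0],
  ],
)

```text
clock: 16.68
eef_pos: [521.2, 12.6, 143.8]
tool_rot: [3.137, 0.024, 1.639]
force: [-0.5, -15.3, 5.3]
width: 9.0
```

The docking plate is at its hard stop: force rises to 15 N with no further travel. Next I'll unload and release.

Emit:
move_arm(
  series=[
    [[0, 0, 0], 0],
    [[0, 0, 0], 0],
    [[0, 0, 0], 0],
  ],
)

```text
clock: 17.05
eef_pos: [520.9, 12.4, 143.8]
tool_rot: [3.138, 0.025, 1.639]
force: [0.8, -4.6, 3.8]
width: 9.3
```

Emit:
move_arm(
  series=[
    [[0, 0, 0], 0],
    [[0, 0, 0], 0],
    [[0, 0, 0], 0],
    [[0, 0, 0], 0],
    [[0, 0, 0], 0],
  ],
  claw=1,
)

```text
clock: 17.68
eef_pos: [520.9, 12.5, 143.7]
tool_rot: [3.138, 0.025, 1.639]
force: [0.1, 0.3, 0.4]
width: 85.2
```

Emit:
move_arm(
  series=[
    [[0, 0, -0.01], 0],
    [[0, 0, -0.03], 0],
    [[-0.005, 0, -0.055], 0],
    [[-0.03, 0, -0.08], 0],
    [[-0.07, 0, -0.09], 0],
  ],
)

```text
clock: 18.3
eef_pos: [526.2, -54.5, 237.5]
tool_rot: [3.135, 0.024, 1.642]
force: [1.1, -0.1, -0.1]
width: 85.4
```

```bash
python3 - <<'E'
from h import *;import cv2
s=read_state();print(s["eef_pos"],s["force"])
im=get_image("wrist");sd=get_image("side")
a=cv2.resize(sd[115:235,265:425],None,fx=3.5,fy=3.5,interpolation=cv2.INTER_CUBIC)
v=np.zeros((600,640,3),np.uint8);v[:420,:560]=a;v[420:600]=im[:180];cv2.imwrite("pics/v7.png",v);cv2.imwrite("pics/w7.png",im)
E
```

```text
[526.22582673 -54.5256231  237.50331839] [ 1.10619666 -0.14933953 -0.11816274]
```

View pics/v7.png

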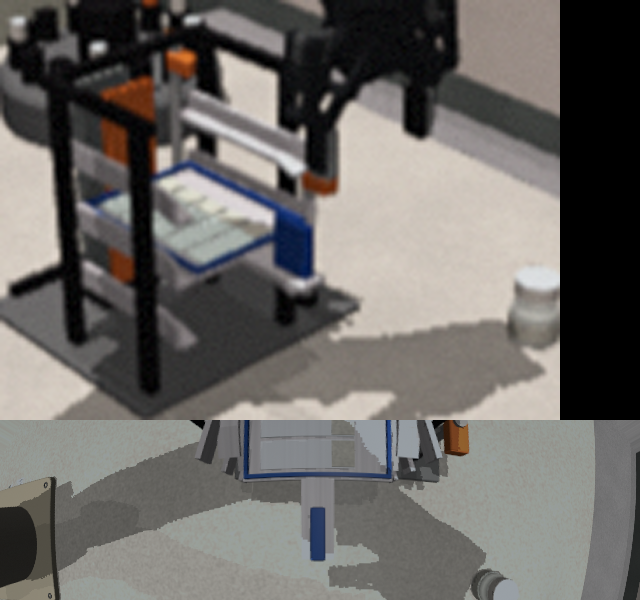

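The tray sits level on the middle rails, with the handle at wrist pixel (317,112) and its rear end at about (317,139), and the gripper is clear. I'll check the position once more, then hand in.

```bash
python3 - <<'E'
from h import *
s=read_state();e=wz(s,317,139.5,173);print("handle y",e[1]+18,"expect ~12.5",e,[wz(s,*p,131) for p in[(243,56),(393,58)]])
print(finish_job())
E
```

```text
handle y 6.0 expect ~12.5 [522.1 -12.  173. ] [array([459.4,  48.7, 131. ]), array([579.1,  54.5, 131. ])]
the job is handed in; nothing more can be done
None
```

I slid the blue-handled tray onto the middle rails, the level the gate pointer marks (flag measured at about 132 mm). I then pushed it in until the docking plate stopped, let go and backed clear. The job is handed in at about 18.5 s of the 64 s allowed.

- **Docking:** The plate made contact at about 5 N, and the force then rose steadily to about 9 N over roughly 16 mm of travel. At the end it climbed to 13.5 and then 15.3 N with no further movement, which I took as the hard stop. That is well under the 25 N that would bend the plate.
- **After release:** The wrist force was near zero. The last picture shows the tray level on the middle rails, and the bystanders in that view look undisturbed.
- **Check that disagreed:** The last wrist image put the handle at y of about 6 mm from the fin and about 9 mm from the rim. The arm's own position at release was about 12.5 mm. I put this down to reading blurry pixels and the gripper's slight tilt, but I did not rule out a few millimetres of spring-back.

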